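# Press a charger's end cover home in a quick clamp, then release it

## Robot

A 6-joint arm with a two-finger parallel gripper is mounted at the origin on a cart in front of the work surface, level with it; the furniture and walls round the work are solid. World frame = base frame: x ahead of the robot, y to its left, z up, the work surface at z = 0. Lengths are in m, angles in rad, forces in N, time in s.
With the tool pointing down it reaches from about 0.425 to 0.95 m from the base axis. Payload 3.5 kg.
Tool frame: the origin (TCP) lies on the centre line of the jaws, within the pads' length; the fingertips stand 25 mm ahead of it and the grasp point (between the pads) lies 6 mm ahead of it (ctrl.finger_overhang is the distance from the TCP to the fingertips, in m); z points along the fingers, y is the line along which they close (so a half turn about z gives the same grasp; the last joint's range is limited). The gripper opens to 85 mm and grips with 20 to 120 N. Pads are 22 mm wide; open, the fingers measure 114 mm over their backs; the gripper's body (76 mm by 85 mm) begins 54 mm behind the grasp point. The pads swing forward as they close: fully open they stand 13 mm farther back than shut.
Start: joints at [-1.483, 0.286, 1.577, -0, 1.279, -0.15], TCP at [0.159, -0.656, 0.256] pointing down, gripper open.
Joint ranges: [-2.77, 2.77], [-0.9, 2.22], [0.21, 2.48], [-1.53, 4.67], [0.24, 2.81], [-2.84, 2.84]. Speed limits (rad/s): [2.79, 2.79, 3.14, 3.14, 3.14, 3.14].

## Interface

Orientations are given as a unit quaternion [x, y, z, w].
In Python, from plant import get_state, imaging, job, ctrl gives the robot as it stands.
- The arm moves only by the tool jog_arm, never from a script. Its argument "increments" is a list of rows, each an object of numbers: "dx", "dy", "dz": the shift along the world's x, y, z each as a share of 12 cm, from -1 to 1; "ax", "ay", "az": the turn, a rotation vector about the world's x, y, z each as a share of pi/2 rad, from -1 to 1; "gripper": the gripper command: -1 is shut, 1 is fully open, values between are in proportion. A call has 1 to 10 rows; each row is the pose to reach, as a shift and turn from the pose commanded when the call began; what a row does not reach only later rows make up. A row lasts 1/10 s, in which the tool goes at most 50 mm and 8.59 degrees, less where a joint would pass 70% of its speed; a pose out of reach is approached as far as the arm can. A call with a number of a shift or a turn outside -1 to 1 is refused whole. A call with a gripper value outside its range is refused whole. The fingers move at their own pace and stop on an object; "force" is the grip in N (left out, the last holds). Time passes only in rows, so rows that repeat a pose let the fingers close. It gives the time, the measured TCP pose, the force, the opening and the grip force at its end, in the units of the state.
- get_state(): the state, without advancing time (a new reading comes with each control period).
- imaging.read_camera(name): name is "scene" or "side" or "wrist"; returns a dict with "frame" (384x512x3 uint8, blue, green, red), "depth" (384x512 float32, m along the optical axis (not along the pixel's ray), 0 where there is no reading), "camera_matrix" (3x3 intrinsics, pixels), "extrinsics" (4x4, takes a point from camera to world coordinates); the wrist camera has in their place "mount" (4x4, takes a point from camera to tool coordinates, whose origin is the TCP and whose axes are the flange's). Camera axes: x right, y up, looking along -z (the intrinsics and any distortion apply to the point x, -y, -z); pixel columns grow to the right and rows downward; lengths in m; the calibration is good to about 2 mm. A picture is of the moment at which its call begins: read the wrist's pose just before it.
- job.sign_off(): hands the job in; it is judged then, once.
The state is a dict: "time": time; "qpos": joint angles; "dq": joint speeds; "joint_efforts": joint torques, N m; "eef_pos": TCP position; "tcp_rot": TCP orientation; "contact_force": force on the tool from outside, world axes, zero at the start; "wrist_torque": the same for the moment, N m; "opening": opening from 0.0 (shut) to 1.0 (fully open); "finger_force": force on a finger pad.
Only numpy, scipy, OpenCV 4.12 (cv2) and the standard library are available. Lean on these libraries where they do the work, as an engineer would, in place of code of your own. Each camera call takes 0.05 s, during which the arm holds its last target. There are 200 camera calls.

## Task

The charger on the bed of the bar clamp has its end cover standing proud. Squeeze the clamp's orange trigger towards the black handle, letting it spring back between squeezes, to walk the jaw up to the cover and press the cover fully home; squeeze with a gentle hand and by feel, so that the plastic is not crushed. Then press the orange release tab and hold it down until the jaw has sprung all the way back open, and leave the charger lying on its bed. Work the clamp by its trigger and tab only: do not push the jaw or the charger, and leave the things lying around where they are.

Things in the scene. Friction and masses are not known exactly. Their poses are not given: they have to be found in the camera images.
- clamp: One-handed bar clamp screwed on a wooden board (262 x 92 x 16 mm) fixed to the desk. Origin on the desk top below the trigger; +x runs along the steel bar to the moving jaw, z up. Black head: x -50 to 72 mm, y -17 to 17, top z 104. Upright black handle on it: x -33.5 to -17.5, y -14 to 14, top z 160. Fixed jaw pad's face at x 75.4. Bed at z 16 between fences at y -32 and 32. Toothed bar 18 wide, z 75 to 93, sticks out to x -130.
- grip (a point): Where to squeeze, 138 mm above the desk, midway between the handle's back face (14 mm to its clamp -x side) and the front face of the fully squeezed trigger (14 mm to its +x side; at rest that face is 34 mm to its +x side). Two fingers opened 74 to 87 mm, centred here and closing along the clamp's x axis, squeeze the trigger to the standing handle.
- trigger (a joint): Orange sprung trigger, an upright lever 22 mm wide, 9 mm thick, top z 160 mm, in front of the handle, pivoted 30 mm above the desk. 0 at rest, 0.182 rad fully squeezed (20 mm at the grip). One full squeeze draws the bar in 6 mm, one cut short less or nothing; let it return to rest between squeezes. Spring 2 to 3.5 N, under 10 N to walk the jaw; pressing the cover in takes 13 to 17 N on it, over 28 N crushes the charger; 17 to 22 N is right.
- bar (a joint): How far the bar with the moving jaw is drawn in, in m: 0 fully open (jaw pad's face at clamp x 185 mm), about 0.049 when the cover is home. Catches hold it every 2 to 4 mm. While the tab is held down a 4 N spring runs it back to 0 within about a second.
- jaw: Moving jaw on the bar's end: black block 24 x 32 mm, z 22 to 97 mm, with a black rubber pad; its rubber seat gives 1 mm for every 14 N, up to 4 mm. Its axes and origin are those of the clamp, carried along with the bar; the block is at its x 189 to 213 mm.
- charger_mid (a point): Centre of the dark grey charger block (55 mm along x, 58 mm wide, 28 mm high, about 0.13 kg) lying loose on the bed under the bar; its +x axis points to the moving jaw. It starts 2 to 6 mm off the fixed pad; the jaw slides it up against that pad.
- charger: The same charger block with its cover; origin at the centre of its underside, +x to the moving jaw.
- cover (a joint): Gap in m between the charger and its 6 mm thick end cover on the +x end (a white collar shows in the gap): 4.5 to 7.5 mm at the start, 0 when fully home. It slides in stiffly at about 8 N and then stops hard. The plastic is crushed when the jaw presses with more than 30 N.
- tab_top (a point): Where to press the orange release tab: middle of its top face, on the head between trigger and fixed jaw, at clamp x about 67 mm, 120 mm above the desk at rest. The tab is a 20 mm wide paddle hinged at clamp x 34 mm, its free end (x 78 mm) raised.
- tab (a joint): Release tab: 0 up, 0.29 rad fully pressed (pressing point 9 to 10 mm lower), where it stops hard. It takes 2 to 7 N. The catches let go only near the end of its travel, from about 0.26 rad, with the trigger at rest, and catch again when the tab is let up.
- screwdriver: Small screwdriver, 150 mm, brown handle, lying on the far side of the clamp. Not to be moved.
- pen: Black marker pen with white cap, 120 mm, lying on the near side of the clamp. Not to be moved.
- usb_stick: Black USB stick, 56 x 18 x 8 mm, lying on the near side of the clamp. Not to be moved.
There are look-alikes about, which are no part of the job. Leave any blue look-alike of the charger alone.

How it is judged:
By the outcome, as a careful person would: the job done as asked, in the order asked, and still so for the second after the job is handed in, with the robot touching nothing.
It also fails if it takes over 67 s, if anything falls off the work surface, if the arm or the gripper's body presses on something with over 40 N, if the wrist force passes 120 N, or if a joint passes its speed limit or range.

## Working session

There is one attempt and no reset: what is moved stays moved. The work goes in short steps, Python scripts to look and compute and a tool call to move; the robot and the scene stay as the last step left them, time stands still between calls to the robot, and variables do not carry over. Pictures are saved under pics/ and viewed, at most 10 in all, crops included, and the job is handed in when it is done.

Besides the shell and the picture viewer there is one more tool, called after "Request:" as name(argument=value, ...) on one line, values as JSON. jog_arm: Moves the arm, as the interface text tells. Shift numbers are shares of 12 cm and turn numbers shares of pi/2 rad, none past 1 either way. Its arguments: {"type":"object","properties":{"increments":{"type":"array"},"force":{"type":"number"}},"required":["increments"]}

```bash
mkdir -p pics; ls
cat > h.py <<'E'
import numpy as np, cv2
from plant import get_state, imaging, job, ctrl
def shot(n):
    r=imaging.read_camera(n); return r
def cloud(r,T=None):
    T=r["extrinsics"] if T is None else T
    d=r["depth"]; K=np.array(r["camera_matrix"]); v,u=np.mgrid[:d.shape[0],:d.shape[1]]
    x=(u-K[0,2])/K[0,0]*d; y=(v-K[1,2])/K[1,1]*d
    P=np.stack([x,-y,-d,np.ones_like(d)],-1)@np.array(T).T
    P[d==0]=np.nan
    return P[...,:3]
E
python3 - <<'E'
from h import *
s=get_state(); print(s)
a=shot("scene"); b=shot("side")
for n,r in(("scene",a),("side",b)):
    cv2.imwrite(f"pics/{n}0.png",r["frame"]); np.savez(f"{n}0.npz",P=cloud(r),f=r["frame"])
    print(n,[k for k in r])
print(a["extrinsics"],b["extrinsics"])
E
```

```text
pics
{'time': 0.0, 'qpos': array([-1.48300549e+00,  2.87187147e-01,  1.57818187e+00, -3.01292042e-06,
        1.27860563e+00, -1.49990623e-01]), 'dq': array([ 0.00086586, -0.0006346 , -0.00051108, -0.00169135,  0.00121278,
       -0.00292534]), 'joint_efforts': array([-6.33741183e-04, -4.05981088e+01, -2.92628664e+01, -1.18246703e-04,
        5.82289285e-03, -5.01378864e-06]), 'eef_pos': array([ 0.1589752 , -0.65539284,  0.25493015]), 'tcp_rot': array([ 9.92940062e-01,  1.18611190e-01,  3.55925065e-05, -1.19046569e-03]), 'contact_force': array([0.22434492, 0.94392691, 0.22567223]), 'wrist_torque': array([0.02820708, 0.02133064, 0.02673915]), 'finger_force': 0.0, 'opening': 0.9997977857993168}
scene ['frame', 'depth', 'camera_matrix', 'extrinsics']
side ['frame', 'depth', 'camera_matrix', 'extrinsics']
[[-3.95412110e-01  4.84019253e-01 -7.80624511e-01 -1.43510084e-01]
 [-9.18503326e-01 -2.07488598e-01  3.36600835e-01  4.76579525e-01]
 [ 9.50599388e-04  8.50102256e-01  5.26616797e-01  5.46095724e-01]
 [ 0.00000000e+00  0.00000000e+00  0.00000000e+00  1.00000000e+00]] [[ 0.06875796 -0.81746202  0.57186378  1.01285057]
 [ 0.99763069  0.05766807 -0.03751521  0.18318554]
 [-0.00231102  0.57308833  0.81949035  0.81982829]
 [ 0.          0.          0.          1.        ]]
```

View pics/scene0.png

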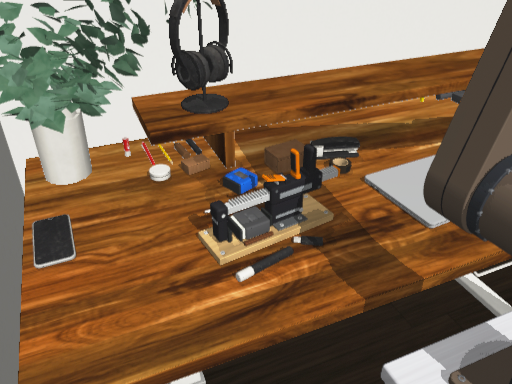

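View pics/side0.png

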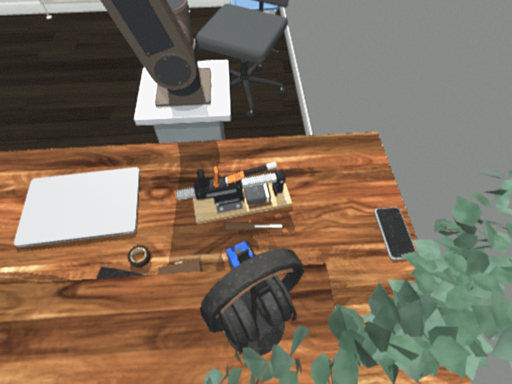

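Scene: clamp with its handle (310,160), orange trigger (296,163), orange tab (273,180), jaw (222,215) and grey charger (250,222). The blue look-alike at (240,181) lies off the clamp, so I leave it alone. The side view shows the same clamp at about (240,190).

Run:
```python
from h import *
for n in("scene","side"):
    z=np.load(n+"0.npz"); P=z["P"]; f=z["f"]
    hsv=cv2.cvtColor(f,cv2.COLOR_BGR2HSV)
    box=(slice(130,270),slice(190,340)) if n=="scene" else (slice(155,230),slice(165,300))
    p=P[box].reshape(-1,3); h=hsv[box].reshape(-1,3)
    b=p[(abs(p[:,2]-.016)<.003)]
    b=b[np.linalg.norm(b[:,:2]-np.nanmedian(b[:,:2],0),axis=1)<.16]
    print(n,"board",len(b),cv2.minAreaRect(b[:,:2].astype(np.float32)))
    m=(h[:,0]>7)&(h[:,0]<20)&(h[:,1]>200)&(h[:,2]>170)&(p[:,2]>.09)
    o=p[m]; 
    t=o[o[:,2]>.125]; tb=o[(o[:,2]<.125)]
    for q in (t,tb): print(len(q), q.mean(0) if len(q) else 0, q.min(0) if len(q) else 0,q.max(0) if len(q) else 0)
    hd=p[(p[:,2]>.152)&(p[:,2]<.17)&(h[:,1]<120)]
    print("handle/top",len(hd),np.median(hd,0) if len(hd) else 0)
    bar=p[(p[:,2]>.088)&(p[:,2]<.098)]
    print("bar",cv2.fitLine(bar[:,:2].astype(np.float32),cv2.DIST_HUBER,0,.01,.01).ravel(),len(bar))
    bx=cv2.resize(f[box],None,fx=4,fy=4,interpolation=cv2.INTER_CUBIC); cv2.imwrite(f"pics/{n}_crop.png",bx)
```

```text
scene board 2041 ((0.5099011659622192, 0.19248701632022858), (0.21010002493858337, 0.27213674783706665), 25.94634246826172)
70 [0.49572908 0.12428578 0.14775497] [0.49103968 0.11986734 0.12502945] [0.51138224 0.1300157  0.16130255]
141 [0.49312528 0.15663022 0.11504251] [0.48240053 0.01583862 0.09105973] [0.51793323 0.19115491 0.12451149]
handle/top 89 [0.50376165 0.09241525 0.15608085]
bar [ 0.13737582 -0.990519    0.48800275  0.17697121] 893
side board 1249 ((0.5008087158203125, 0.18359646201133728), (0.20791706442832947, 0.2610912621021271), 8.843682289123535)
0 0 0 0
0 0 0 0
handle/top 63 [0.51207048 0.08966002 0.15827822]
bar [ 0.16397426 -0.9864646   0.50049514  0.17534344] 494
```

View pics/scene_crop.png

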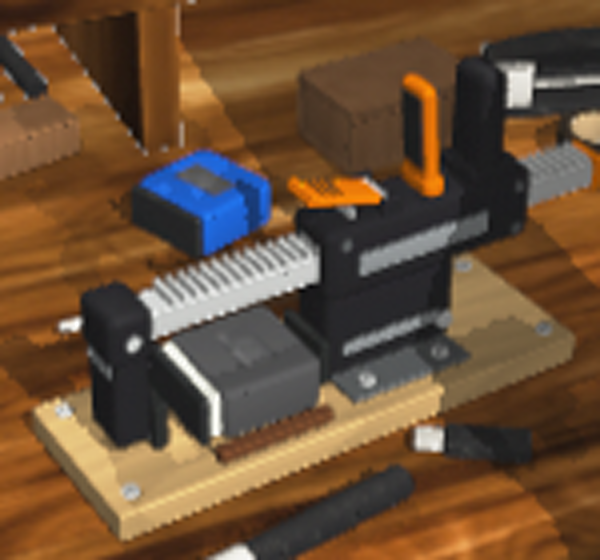

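Crop confirms: charger dark grey with white collar under the bar, orange trigger at crop (425,135), tab at (335,190). I go above the grip.

Request:
jog_arm(increments=[{"dx": 1, "dy": 1, "dz": 0.4}, {"dx": 1, "dy": 1, "dz": 0.4}, {"dx": 1, "dy": 1, "dz": 0.4}, {"dx": 1, "dy": 1, "dz": 0.4}])

```text
$.increments[0]: bad value
```

Request:
jog_arm(increments=[{"dx": 1, "dy": 1}, {"dx": 1, "dy": 1}, {"dx": 1, "dy": 1}, {"dx": 1, "dy": 1}])

```text
$.increments[0]: bad value
```

Request:
jog_arm(increments=[{"dx": 0.9, "dy": 1}, {"dx": 0.9, "dy": 1}, {"dx": 0.9, "dy": 1}, {"dx": 0.9, "dy": 1}])

```text
$.increments[0]: bad value
```

Request:
jog_arm(increments=[{"dy": 1}, {"dy": 1}, {"dy": 1}])

```text
$.increments[0]: bad value
```

Request:
jog_arm(increments=[{"dy": 1}, {"dy": 1}, {"dy": 1}])

```text
$.increments[0]: bad value
```

Request:
jog_arm(increments=[{"dy": 1, "az": -0.056}, {"dy": 1, "az": -0.056}, {"dy": 1, "az": -0.056}, {"dy": 1, "az": -0.056}])

```text
$.increments[0]: bad value
```

Request:
jog_arm(increments=[{"dx": 1, "dy": 1, "dz": 0.4, "ax": 0, "ay": 0, "az": 0, "gripper": 1}, {"dx": 1, "dy": 1, "dz": 0.4, "ax": 0, "ay": 0, "az": 0, "gripper": 1}, {"dx": 1, "dy": 1, "dz": 0.4, "ax": 0, "ay": 0, "az": 0, "gripper": 1}, {"dx": 1, "dy": 1, "dz": 0.4, "ax": 0, "ay": 0, "az": 0, "gripper": 1}])

```text
time: 0.5
eef_pos: [0.2812, -0.5337, 0.3053]
tcp_rot: [0.993, 0.12, 0.0, 0.0]
contact_force: [-0.8, 0.3, -0.1]
opening: 1.0
finger_force: 0.0
```

Request:
jog_arm(increments=[{"dx": 1, "dy": 1, "dz": 0, "ax": 0, "ay": 0, "az": 0, "gripper": 1}, {"dx": 1, "dy": 1, "dz": 0, "ax": 0, "ay": 0, "az": 0, "gripper": 1}, {"dx": 1, "dy": 1, "dz": 0, "ax": 0, "ay": 0, "az": 0, "gripper": 1}, {"dx": 1, "dy": 1, "dz": 0, "ax": 0, "ay": 0, "az": 0, "gripper": 1}])

```text
time: 0.9
eef_pos: [0.4013, -0.4126, 0.3039]
tcp_rot: [0.993, 0.12, 0.0, -0.001]
contact_force: [-0.4, -0.3, -0.2]
opening: 1.003
finger_force: 0.0
```

Request:
jog_arm(increments=[{"dx": 0.9, "dy": 1, "dz": 0, "ax": 0, "ay": 0, "az": 0, "gripper": 1}, {"dx": 0.9, "dy": 1, "dz": 0, "ax": 0, "ay": 0, "az": 0, "gripper": 1}, {"dx": 0.9, "dy": 1, "dz": 0, "ax": 0, "ay": 0, "az": 0, "gripper": 1}, {"dx": 0.9, "dy": 1, "dz": 0, "ax": 0, "ay": 0, "az": 0, "gripper": 1}])

```text
time: 1.3
eef_pos: [0.5092, -0.2921, 0.3038]
tcp_rot: [0.993, 0.121, 0.0, -0.001]
contact_force: [-0.9, -0.3, 0.2]
opening: 0.998
finger_force: 0.0
```

Request:
jog_arm(increments=[{"dx": 0, "dy": 1, "dz": 0, "ax": 0, "ay": 0, "az": 0, "gripper": 1}, {"dx": 0, "dy": 1, "dz": 0, "ax": 0, "ay": 0, "az": 0, "gripper": 1}, {"dx": 0, "dy": 1, "dz": 0, "ax": 0, "ay": 0, "az": 0, "gripper": 1}])

```text
time: 1.6
eef_pos: [0.5064, -0.173, 0.3037]
tcp_rot: [0.993, 0.12, -0.001, -0.001]
contact_force: [0.1, -0.7, 0.2]
opening: 0.999
finger_force: 0.0
```

Request:
jog_arm(increments=[{"dx": 0, "dy": 1, "dz": 0, "ax": 0, "ay": 0, "az": 0, "gripper": 1}, {"dx": 0, "dy": 1, "dz": 0, "ax": 0, "ay": 0, "az": 0, "gripper": 1}, {"dx": 0, "dy": 1, "dz": 0, "ax": 0, "ay": 0, "az": 0, "gripper": 1}])

```text
time: 1.9
eef_pos: [0.5062, -0.0532, 0.3039]
tcp_rot: [0.993, 0.12, -0.0, -0.001]
contact_force: [0.2, -0.0, -0.0]
opening: 0.999
finger_force: 0.0
```

Request:
jog_arm(increments=[{"dx": 0, "dy": 1, "dz": 0, "ax": 0, "ay": 0, "az": -0.056, "gripper": 1}, {"dx": 0, "dy": 1, "dz": 0, "ax": 0, "ay": 0, "az": -0.056, "gripper": 1}, {"dx": 0, "dy": 1, "dz": 0, "ax": 0, "ay": 0, "az": -0.056, "gripper": 1}, {"dx": 0, "dy": 1, "dz": 0, "ax": 0, "ay": 0, "az": -0.056, "gripper": 1}, {"dx": 0, "dy": 1, "dz": 0, "ax": 0, "ay": 0, "az": -0.056, "gripper": 1}])

```text
time: 2.4
eef_pos: [0.5069, 0.0636, 0.304]
tcp_rot: [0.997, 0.075, -0.0, 0.0]
contact_force: [-0.6, -0.7, -0.6]
opening: 1.0
finger_force: 0.0
```

```bash
cat >> h.py <<'E'
from scipy.spatial.transform import Rotation as R
def wrist():
    s=get_state(); r=shot("wrist"); T=np.eye(4); T[:3,:3]=R.from_quat(s["tcp_rot"]).as_matrix(); T[:3,3]=s["eef_pos"]
    return r,cloud(r,T@np.array(r["mount"]))
E
python3 - <<'E'
from h import *
r,P=wrist(); np.savez("w1.npz",P=P,f=r["frame"]); cv2.imwrite("pics/w1.png",r["frame"])
f=r["frame"];h=cv2.cvtColor(f,cv2.COLOR_BGR2HSV)
z=P[...,2]
o=(h[...,0]>7)&(h[...,0]<20)&(h[...,1]>200)&(h[...,2]>120)&(z>.09)&(z<.17)
for a,b in((.152,.17),(.13,.152),(.1,.126)):
    q=P[o&(z>a)&(z<b)]; print("orange",a,len(q),*( [np.median(q,0),q.min(0),q.max(0),cv2.minAreaRect(q[:,:2].astype(np.float32))] if len(q)>3 else []))
q=P[(h[...,2]<110)&~o&(z>.152)&(z<.168)]; print("handle",len(q),cv2.minAreaRect(q[:,:2].astype(np.float32)) if len(q)else 0)
E
```

```text
orange 0.152 197 [0.50462604 0.12429726 0.16024405] [0.49404411 0.11908125 0.15204559] [0.51431194 0.12916551 0.16295414] ((0.5042611956596375, 0.12491679191589355), (0.020219361409544945, 0.009899347089231014), 7.716254234313965)
orange 0.13 49 [0.5095307  0.1202856  0.14422537] [0.49635377 0.11766063 0.1319096 ] [0.514661   0.12502845 0.15111333] ((0.5061007738113403, 0.11982382833957672), (0.01914329268038273, 0.004344621207565069), 19.53943634033203)
orange 0.1 791 [0.49766012 0.16547779 0.11592044] [0.48041743 0.11423147 0.10162575] [0.51568441 0.19006232 0.12599995] ((0.4976367950439453, 0.15179552137851715), (0.023929789662361145, 0.07574599236249924), 10.50693416595459)
handle 486 ((0.5060203075408936, 0.10226662456989288), (0.026301534846425056, 0.04833115637302399), 15.0421142578125)
```

View pics/w1.png

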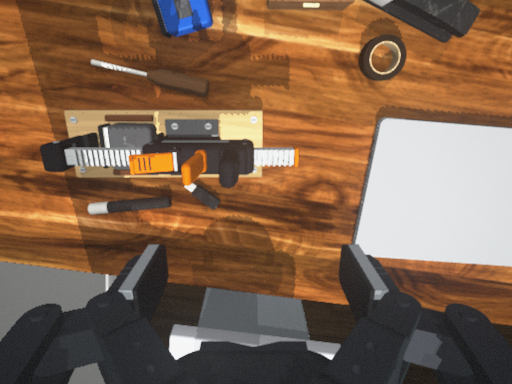

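Wrist view: trigger (190,165), handle (228,165), tab (152,162), jaw (60,155), bar tail (297,157).

Run:
```python
from h import *
d=np.load("w1.npz");P=d["P"];f=d["f"];h=cv2.cvtColor(f,cv2.COLOR_BGR2HSV);z=P[...,2]
W=np.zeros(z.shape,bool);W[100:215,30:305]=1
bar=P[W&(z>.086)&(z<.098)&(h[...,1]<50)&(h[...,2]>120)]
l=cv2.fitLine(bar[:,:2].astype(np.float32),cv2.DIST_HUBER,0,.01,.01).ravel(); print("bar",l,len(bar), np.degrees(np.arctan2(-l[0],l[1])) )
W2=np.zeros(z.shape,bool);W2[130:200,215:250]=1
q=P[W2&(z>.155)&(z<.168)];print("handle",len(q),cv2.minAreaRect(q[:,:2].astype(np.float32)),np.median(q,0))
b=P[W&(abs(z-.016)<.003)&(h[...,1]>60)&(h[...,2]>110)]
print("board",cv2.minAreaRect(b[:,:2].astype(np.float32)))
o=W&(h[...,0]>7)&(h[...,0]<20)&(h[...,1]>200)&(z>.1)&(z<.128);o[:,178:]=0
q=P[o];print("tab",cv2.minAreaRect(q[:,:2].astype(np.float32)),q[:,2].min(),q[:,2].max())
o=W&(h[...,1]>200)&(z>.07)&(z<.1);o[:,:285]=0;print("tail",P[o].mean(0),o.sum())
```

```text
bar [ 0.14864157 -0.9888911   0.49891883  0.15891442] 1668 -171.45178
handle 433 ((0.5096449851989746, 0.0877193808555603), (0.025696003809571266, 0.016420545056462288), 6.582884311676025) [0.51056583 0.08799655 0.15901286]
board ((0.4947524070739746, 0.18146397173404694), (0.0910608246922493, 0.2615495026111603), 8.641613960266113)
tab ((0.4943656027317047, 0.16903343796730042), (0.023920388892292976, 0.040546856820583344), 9.846830368041992) 0.10162574538339592 0.12535089651939924
tail [0.5203252  0.01687088 0.0919295 ] 66
```

Request:
jog_arm(increments=[{"dx": 0.015, "dy": 0.25, "dz": -0.5, "ax": 0, "ay": 0, "az": 0, "gripper": 1}, {"dx": 0.015, "dy": 0.25, "dz": -0.5, "ax": 0, "ay": 0, "az": 0, "gripper": 1}, {"dx": 0.015, "dy": 0.25, "dz": -0.9, "ax": 0, "ay": 0, "az": 0, "gripper": 1}, {"dx": 0.015, "dy": 0.25, "dz": -0.9, "ax": 0, "ay": 0, "az": 0, "gripper": 1}])

```text
time: 2.85
eef_pos: [0.5044, 0.0931, 0.1895]
tcp_rot: [0.997, 0.074, -0.007, -0.0]
contact_force: [-1.2, 0.9, -1.6]
opening: 0.999
finger_force: 0.0
```

Request:
jog_arm(increments=[{"dx": 0, "dy": 0, "dz": -0.43, "ax": 0, "ay": 0, "az": 0, "gripper": 1}, {"dx": 0, "dy": 0, "dz": -0.43, "ax": 0, "ay": 0, "az": 0, "gripper": 1}, {"dx": 0, "dy": 0, "dz": -0.43, "ax": 0, "ay": 0, "az": 0, "gripper": 1}])

```text
time: 3.15
eef_pos: [0.5089, 0.0934, 0.1454]
tcp_rot: [0.997, 0.074, -0.001, 0.0]
contact_force: [0.8, -0.5, -0.1]
opening: 0.996
finger_force: 0.0
```

Request:
jog_arm(increments=[{"dx": 0, "dy": 0, "dz": 0, "ax": 0, "ay": 0, "az": 0, "gripper": 0.3}, {"dx": 0, "dy": 0, "dz": 0, "ax": 0, "ay": 0, "az": 0, "gripper": 0}, {"dx": 0, "dy": 0, "dz": 0, "ax": 0, "ay": 0, "az": 0, "gripper": -0.15}, {"dx": 0, "dy": 0, "dz": 0, "ax": 0, "ay": 0, "az": 0, "gripper": -0.25}], force=20)

```text
time: 3.55
eef_pos: [0.5102, 0.0962, 0.1477]
tcp_rot: [0.997, 0.074, 0.002, -0.003]
contact_force: [-1.0, 7.4, 5.5]
opening: 0.375
finger_force: 3.6
```

Request:
jog_arm(increments=[{"dx": 0, "dy": 0, "dz": 0, "ax": 0, "ay": 0, "az": 0, "gripper": -0.33}, {"dx": 0, "dy": 0, "dz": 0, "ax": 0, "ay": 0, "az": 0, "gripper": -0.38}, {"dx": 0, "dy": 0, "dz": 0, "ax": 0, "ay": 0, "az": 0, "gripper": -0.38}], force=20)

```text
time: 3.85
eef_pos: [0.5104, 0.0948, 0.1479]
tcp_rot: [0.997, 0.075, 0.002, -0.001]
contact_force: [-2.0, 1.3, 6.6]
opening: 0.335
finger_force: 19.4
```

Request:
jog_arm(increments=[{"dx": 0, "dy": 0, "dz": 0, "ax": 0, "ay": 0, "az": 0, "gripper": 0.8}, {"dx": 0, "dy": 0, "dz": 0, "ax": 0, "ay": 0, "az": 0, "gripper": 0.8}, {"dx": 0, "dy": 0, "dz": 0, "ax": 0, "ay": 0, "az": 0, "gripper": 0.8}, {"dx": 0, "dy": 0, "dz": 0, "ax": 0, "ay": 0, "az": 0, "gripper": 0.8}, {"dx": 0, "dy": 0, "dz": 0, "ax": 0, "ay": 0, "az": 0, "gripper": 0.8}], force=20)

```text
time: 4.35
eef_pos: [0.5088, 0.0937, 0.1446]
tcp_rot: [0.997, 0.075, -0.0, 0.0]
contact_force: [-0.2, -0.3, 0.6]
opening: 0.901
finger_force: 0.0
```

```bash
cat >> h.py <<'E'
O=np.array([.5059,.1130]); U=np.array([-.1495,.9888]); N=np.array([-.9888,-.1495])
def toclamp(P):
    d=P[...,:2]-O; return np.stack([d@U,d@N,P[...,2]],-1)
def jaw():
    r=shot("scene"); C=toclamp(cloud(r)); x,y,z=C[...,0],C[...,1],C[...,2]
    m=(x>.12)&(x<.23)&(abs(y)<.02)&(z>.094)&(z<.106)
    s=shot("side"); D=toclamp(cloud(s)); X,Y,Z=D[...,0],D[...,1],D[...,2]
    M=(X>.12)&(X<.23)&(abs(Y)<.02)&(Z>.094)&(Z<.106)
    out=lambda v:np.round(np.percentile(v,[3,50,97])*1e3,1) if len(v) else None
    print("jaw scene x",out(x[m]),m.sum(),"side",out(X[M]),M.sum()); return r,s
E
python3 -c "
from h import *
jaw()
z=np.load('scene0.npz')['P'];C=toclamp(z);x=C[...,0];m=(x>.12)&(x<.23)&(abs(C[...,1])<.02)&(C[...,2]>.094)&(C[...,2]<.106);print(np.percentile(x[m],[3,50,97]),m.sum())
z=np.load('side0.npz')['P'];C=toclamp(z);x=C[...,0];m=(x>.12)&(x<.23)&(abs(C[...,1])<.02)&(C[...,2]>.094)&(C[...,2]<.106);print(np.percentile(x[m],[3,50,97]),m.sum())
"
```

```text
jaw scene x [158.6 170.1 179.4] 126 side [131.9 168.4 179.2] 79
[0.16473145 0.17668593 0.1851805 ] 122
[0.14552501 0.17576567 0.18594676] 79
```

Request:
jog_arm(increments=[{"dx": 0, "dy": 0, "dz": 0, "ax": 0, "ay": 0, "az": 0, "gripper": 0.3}, {"dx": 0, "dy": 0, "dz": 0, "ax": 0, "ay": 0, "az": 0, "gripper": 0}, {"dx": 0, "dy": 0, "dz": 0, "ax": 0, "ay": 0, "az": 0, "gripper": -0.15}, {"dx": 0, "dy": 0, "dz": 0, "ax": 0, "ay": 0, "az": 0, "gripper": -0.25}, {"dx": 0, "dy": 0, "dz": 0, "ax": 0, "ay": 0, "az": 0, "gripper": -0.33}, {"dx": 0, "dy": 0, "dz": 0, "ax": 0, "ay": 0, "az": 0, "gripper": -0.38}, {"dx": 0, "dy": 0, "dz": 0, "ax": 0, "ay": 0, "az": 0, "gripper": -0.38}], force=20)

```text
time: 5.15
eef_pos: [0.5093, 0.0947, 0.1463]
tcp_rot: [0.997, 0.075, 0.0, -0.001]
contact_force: [-2.8, 2.0, 6.3]
opening: 0.339
finger_force: 19.5
```

Request:
jog_arm(increments=[{"dx": 0, "dy": 0, "dz": 0, "ax": 0, "ay": 0, "az": 0, "gripper": 0.8}, {"dx": 0, "dy": 0, "dz": 0, "ax": 0, "ay": 0, "az": 0, "gripper": 0.8}, {"dx": 0, "dy": 0, "dz": 0, "ax": 0, "ay": 0, "az": 0, "gripper": 0.8}, {"dx": 0, "dy": 0, "dz": 0, "ax": 0, "ay": 0, "az": 0, "gripper": 0.8}, {"dx": 0, "dy": 0, "dz": 0, "ax": 0, "ay": 0, "az": 0, "gripper": 0.8}], force=20)

```text
time: 5.65
eef_pos: [0.5089, 0.0937, 0.1446]
tcp_rot: [0.997, 0.075, -0.0, 0.0]
contact_force: [1.1, 0.2, -0.3]
opening: 0.901
finger_force: 0.0
```

```bash
python3 -c "
from h import *
a,b=jaw()
cv2.imwrite('pics/s2.png',cv2.resize(a['frame'][180:260,195:345],None,fx=5,fy=5,interpolation=cv2.INTER_CUBIC))"
```

```text
jaw scene x [152.5 164.1 173.3] 127 side [132.8 162.8 173.2] 81
```

View pics/s2.png

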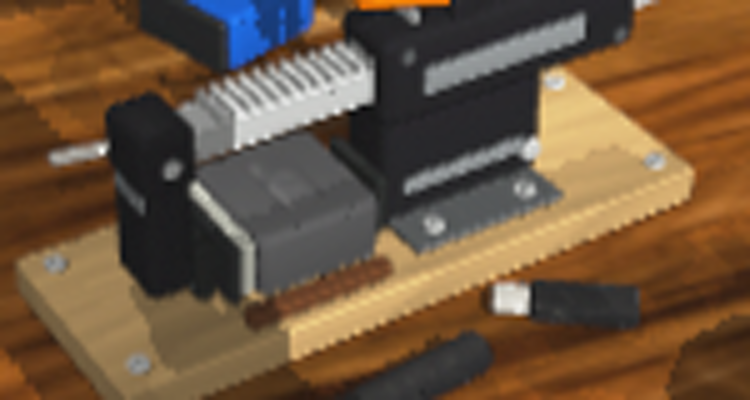

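The jaw pad (205,250) is now close to the cover, with the white collar still visible at (240,260). I continue by feel.

Request:
jog_arm(increments=[{"dx": 0, "dy": 0, "dz": 0, "ax": 0, "ay": 0, "az": 0, "gripper": 0.3}, {"dx": 0, "dy": 0, "dz": 0, "ax": 0, "ay": 0, "az": 0, "gripper": 0}, {"dx": 0, "dy": 0, "dz": 0, "ax": 0, "ay": 0, "az": 0, "gripper": -0.15}, {"dx": 0, "dy": 0, "dz": 0, "ax": 0, "ay": 0, "az": 0, "gripper": -0.25}, {"dx": 0, "dy": 0, "dz": 0, "ax": 0, "ay": 0, "az": 0, "gripper": -0.33}, {"dx": 0, "dy": 0, "dz": 0, "ax": 0, "ay": 0, "az": 0, "gripper": -0.38}, {"dx": 0, "dy": 0, "dz": 0, "ax": 0, "ay": 0, "az": 0, "gripper": -0.38}], force=20)

```text
time: 6.45
eef_pos: [0.5093, 0.0947, 0.1464]
tcp_rot: [0.997, 0.074, 0.0, -0.001]
contact_force: [-2.4, 1.6, 7.5]
opening: 0.338
finger_force: 19.6
```

Request:
jog_arm(increments=[{"dx": 0, "dy": 0, "dz": 0, "ax": 0, "ay": 0, "az": 0, "gripper": 0.8}, {"dx": 0, "dy": 0, "dz": 0, "ax": 0, "ay": 0, "az": 0, "gripper": 0.8}, {"dx": 0, "dy": 0, "dz": 0, "ax": 0, "ay": 0, "az": 0, "gripper": 0.8}, {"dx": 0, "dy": 0, "dz": 0, "ax": 0, "ay": 0, "az": 0, "gripper": 0.8}, {"dx": 0, "dy": 0, "dz": 0, "ax": 0, "ay": 0, "az": 0, "gripper": 0.8}], force=20)

```text
time: 6.95
eef_pos: [0.5089, 0.0937, 0.1446]
tcp_rot: [0.997, 0.075, -0.0, 0.0]
contact_force: [-0.5, 0.2, -0.3]
opening: 0.902
finger_force: 0.0
```

```bash
python3 -c "
from h import *
a,b=jaw()"
```

```text
jaw scene x [142.2 158.3 167.7] 125 side [138.2 156.4 167.7] 79
```

Request:
jog_arm(increments=[{"dx": 0, "dy": 0, "dz": 0, "ax": 0, "ay": 0, "az": 0, "gripper": 0.4}, {"dx": 0, "dy": 0, "dz": 0, "ax": 0, "ay": 0, "az": 0, "gripper": 0.3}, {"dx": 0, "dy": 0, "dz": 0, "ax": 0, "ay": 0, "az": 0, "gripper": 0.2}, {"dx": 0, "dy": 0, "dz": 0, "ax": 0, "ay": 0, "az": 0, "gripper": 0.1}, {"dx": 0, "dy": 0, "dz": 0, "ax": 0, "ay": 0, "az": 0, "gripper": 0}, {"dx": 0, "dy": 0, "dz": 0, "ax": 0, "ay": 0, "az": 0, "gripper": -0.1}], force=20)

```text
time: 7.65
eef_pos: [0.5087, 0.0973, 0.1459]
tcp_rot: [0.997, 0.074, 0.0, -0.004]
contact_force: [-3.4, 11.8, 6.5]
opening: 0.452
finger_force: 6.4
```

Request:
jog_arm(increments=[{"dx": 0, "dy": 0, "dz": 0, "ax": 0, "ay": 0, "az": 0, "gripper": -0.2}, {"dx": 0, "dy": 0, "dz": 0, "ax": 0, "ay": 0, "az": 0, "gripper": -0.28}, {"dx": 0, "dy": 0, "dz": 0, "ax": 0, "ay": 0, "az": 0, "gripper": -0.34}, {"dx": 0, "dy": 0, "dz": 0, "ax": 0, "ay": 0, "az": 0, "gripper": -0.38}, {"dx": 0, "dy": 0, "dz": 0, "ax": 0, "ay": 0, "az": 0, "gripper": -0.38}, {"dx": 0, "dy": 0, "dz": 0, "ax": 0, "ay": 0, "az": 0, "gripper": -0.38}], force=20)

```text
time: 8.25
eef_pos: [0.509, 0.0957, 0.1466]
tcp_rot: [0.997, 0.074, 0.0, -0.002]
contact_force: [-3.6, 5.1, 8.7]
opening: 0.362
finger_force: 19.4
```

Request:
jog_arm(increments=[{"dx": 0, "dy": 0, "dz": 0, "ax": 0, "ay": 0, "az": 0, "gripper": 0.8}, {"dx": 0, "dy": 0, "dz": 0, "ax": 0, "ay": 0, "az": 0, "gripper": 0.8}, {"dx": 0, "dy": 0, "dz": 0, "ax": 0, "ay": 0, "az": 0, "gripper": 0.8}, {"dx": 0, "dy": 0, "dz": 0, "ax": 0, "ay": 0, "az": 0, "gripper": 0.8}, {"dx": 0, "dy": 0, "dz": 0, "ax": 0, "ay": 0, "az": 0, "gripper": 0.8}], force=20)

```text
time: 8.75
eef_pos: [0.5089, 0.0936, 0.1446]
tcp_rot: [0.997, 0.075, -0.0, 0.0]
contact_force: [-0.0, -0.2, -1.1]
opening: 0.902
finger_force: 0.0
```

```bash
python3 -c "
from h import *
a,b=jaw()
cv2.imwrite('pics/s4.png',cv2.resize(a['frame'][180:260,195:345],None,fx=5,fy=5,interpolation=cv2.INTER_CUBIC))"
```

```text
jaw scene x [143.3 154.4 163.8] 121 side [143.1 153.5 164.2] 82
```

View pics/s4.png

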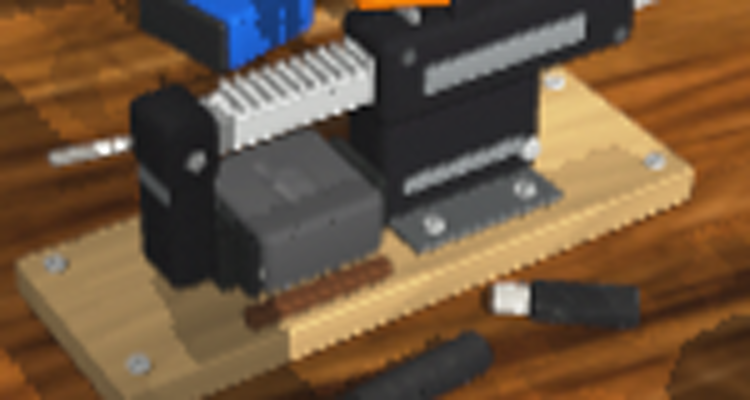

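White collar is almost gone (faint speck at (262,272)), and the squeeze stalled 2 mm short at 19.4 N. One more squeeze will confirm it's home.

Request:
jog_arm(increments=[{"dx": 0, "dy": 0, "dz": 0, "ax": 0, "ay": 0, "az": 0, "gripper": 0.4}, {"dx": 0, "dy": 0, "dz": 0, "ax": 0, "ay": 0, "az": 0, "gripper": 0.3}, {"dx": 0, "dy": 0, "dz": 0, "ax": 0, "ay": 0, "az": 0, "gripper": 0.2}, {"dx": 0, "dy": 0, "dz": 0, "ax": 0, "ay": 0, "az": 0, "gripper": 0.1}, {"dx": 0, "dy": 0, "dz": 0, "ax": 0, "ay": 0, "az": 0, "gripper": 0}, {"dx": 0, "dy": 0, "dz": 0, "ax": 0, "ay": 0, "az": 0, "gripper": -0.1}], force=20)

```text
time: 9.45
eef_pos: [0.5089, 0.0945, 0.145]
tcp_rot: [0.997, 0.075, 0.0, -0.001]
contact_force: [-1.3, 3.3, 2.1]
opening: 0.451
finger_force: 2.1
```

Request:
jog_arm(increments=[{"dx": 0, "dy": 0, "dz": 0, "ax": 0, "ay": 0, "az": 0, "gripper": -0.2}, {"dx": 0, "dy": 0, "dz": 0, "ax": 0, "ay": 0, "az": 0, "gripper": -0.28}, {"dx": 0, "dy": 0, "dz": 0, "ax": 0, "ay": 0, "az": 0, "gripper": -0.34}, {"dx": 0, "dy": 0, "dz": 0, "ax": 0, "ay": 0, "az": 0, "gripper": -0.38}, {"dx": 0, "dy": 0, "dz": 0, "ax": 0, "ay": 0, "az": 0, "gripper": -0.38}, {"dx": 0, "dy": 0, "dz": 0, "ax": 0, "ay": 0, "az": 0, "gripper": -0.38}], force=20)

```text
time: 10.05
eef_pos: [0.5088, 0.0956, 0.1456]
tcp_rot: [0.997, 0.074, -0.0, -0.002]
contact_force: [-1.9, 7.2, 3.9]
opening: 0.36
finger_force: 19.7
```

```bash
python3 -c "
from h import *
a,b=jaw()"
```

```text
jaw scene x [143.5 154.8 164. ] 118 side [143.9 153.9 164.3] 77
```

Request:
jog_arm(increments=[{"dx": 0, "dy": 0, "dz": 0, "ax": 0, "ay": 0, "az": 0, "gripper": 0.8}, {"dx": 0, "dy": 0, "dz": 0, "ax": 0, "ay": 0, "az": 0, "gripper": 0.8}, {"dx": 0, "dy": 0, "dz": 0, "ax": 0, "ay": 0, "az": 0, "gripper": 0.8}, {"dx": 0, "dy": 0, "dz": 0, "ax": 0, "ay": 0, "az": 0, "gripper": 0.8}, {"dx": 0, "dy": 0, "dz": 0, "ax": 0, "ay": 0, "az": 0, "gripper": 0.8}], force=20)

```text
time: 10.65
eef_pos: [0.509, 0.0935, 0.1447]
tcp_rot: [0.997, 0.075, 0.0, 0.0]
contact_force: [-0.5, -0.3, 0.2]
opening: 0.898
finger_force: 0.0
```

```bash
python3 -c "
from h import *
a,b=jaw()
C=toclamp(cloud(b)); f=b['frame']
x,y,z=C[...,0],C[...,1],C[...,2]
m=(abs(z-.044)<.006)&(x>.07)&(x<.17)&(abs(y)<.035); print('charger top x',np.percentile(x[m],[1,50,99]),m.sum())
cv2.imwrite('pics/s5.png',cv2.resize(a['frame'][195:245,205:275],None,fx=10,fy=10,interpolation=cv2.INTER_CUBIC))"
```

```text
jaw scene x [143.9 153.9 163.5] 115 side [143.  153.7 163.8] 76
charger top x [0.07345128 0.1097303  0.15895026] 391
```

View pics/s5.png

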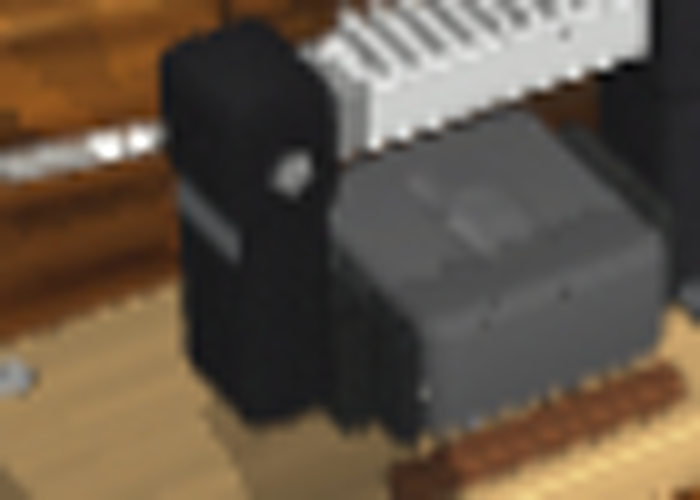

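The squeeze stopped hard again at the same place with about 19.7 N on the trigger, the jaw gained nothing, and the collar is hidden: the cover is home. Next is the tab.

Request:
jog_arm(increments=[{"dx": 0, "dy": 0, "dz": 0.4, "ax": 0, "ay": 0, "az": 0, "gripper": 0.9}, {"dx": 0, "dy": 0, "dz": 0.8, "ax": 0, "ay": 0, "az": 0, "gripper": 0.9}, {"dx": 0, "dy": 0, "dz": 0.9, "ax": 0, "ay": 0, "az": 0, "gripper": 0.9}, {"dx": -0.108, "dy": 0.7, "dz": 0.9, "ax": 0, "ay": 0, "az": 0, "gripper": -1}, {"dx": -0.108, "dy": 0.7, "dz": 0.9, "ax": 0, "ay": 0, "az": 0, "gripper": -1}, {"dx": -0.108, "dy": 0.7, "dz": 0.9, "ax": 0, "ay": 0, "az": 0, "gripper": -1}, {"dx": -0.108, "dy": 0.7, "dz": 0.9, "ax": 0, "ay": 0, "az": 0, "gripper": -1}, {"dx": -0.108, "dy": 0.7, "dz": 0.9, "ax": 0, "ay": 0, "az": 0, "gripper": -1}, {"dx": -0.108, "dy": 0.7, "dz": 0.9, "ax": 0, "ay": 0, "az": 0, "gripper": -1}], force=20)

```text
time: 11.65
eef_pos: [0.496, 0.1771, 0.2524]
tcp_rot: [0.997, 0.074, -0.0, 0.0]
contact_force: [0.9, 0.7, 0.4]
opening: -0.0
finger_force: 0.0
```

Request:
jog_arm(increments=[{"dx": 0, "dy": 0, "dz": -0.3, "ax": 0, "ay": 0, "az": 0, "gripper": -1}, {"dx": 0, "dy": 0, "dz": -0.6, "ax": 0, "ay": 0, "az": 0, "gripper": -1}, {"dx": 0, "dy": 0, "dz": -0.8, "ax": 0, "ay": 0, "az": 0, "gripper": -1}, {"dx": 0, "dy": 0, "dz": -0.8, "ax": 0, "ay": 0, "az": 0, "gripper": -1}], force=20)

```text
time: 12.05
eef_pos: [0.4932, 0.1766, 0.1524]
tcp_rot: [0.997, 0.074, -0.004, 0.0]
contact_force: [-0.9, -0.5, -0.4]
opening: 0.003
finger_force: 0.0
```

Request:
jog_arm(increments=[{"dx": 0, "dy": 0, "dz": -0.06, "ax": 0, "ay": 0, "az": 0, "gripper": -1}, {"dx": 0, "dy": 0, "dz": -0.1, "ax": 0, "ay": 0, "az": 0, "gripper": -1}, {"dx": 0, "dy": 0, "dz": -0.14, "ax": 0, "ay": 0, "az": 0, "gripper": -1}, {"dx": 0, "dy": 0, "dz": -0.16, "ax": 0, "ay": 0, "az": 0, "gripper": -1}, {"dx": 0, "dy": 0, "dz": -0.17, "ax": 0, "ay": 0, "az": 0, "gripper": -1}, {"dx": 0, "dy": 0, "dz": -0.17, "ax": 0, "ay": 0, "az": 0, "gripper": -1}])

```text
time: 12.65
eef_pos: [0.4971, 0.1788, 0.1379]
tcp_rot: [0.997, 0.075, 0.002, -0.001]
contact_force: [-0.1, 3.5, 4.2]
opening: -0.0
finger_force: 2.4
```

```bash
python3 -c "
from h import *
a,b=jaw()"
```

```text
jaw scene x [143.7 154.7 164.3] 119 side [143.8 153.7 164. ] 76
```

Tab is contacted at about 4 N; I press deeper in steps.

Request:
jog_arm(increments=[{"dx": 0, "dy": 0, "dz": -0.02, "ax": 0, "ay": 0, "az": 0, "gripper": -1}, {"dx": 0, "dy": 0, "dz": -0.04, "ax": 0, "ay": 0, "az": 0, "gripper": -1}, {"dx": 0, "dy": 0, "dz": -0.04, "ax": 0, "ay": 0, "az": 0, "gripper": -1}, {"dx": 0, "dy": 0, "dz": -0.04, "ax": 0, "ay": 0, "az": 0, "gripper": -1}])

```text
time: 13.15
eef_pos: [0.4972, 0.1789, 0.1348]
tcp_rot: [0.997, 0.075, 0.001, -0.001]
contact_force: [-4.0, 3.4, 13.6]
opening: -0.002
finger_force: 6.6
```

```bash
python3 -c "
from h import *
a,b=jaw()"
```

```text
jaw scene x [141.  190.5 200.3] 131 side [142.8 196.3 207.6] 82
```

Request:
jog_arm(increments=[{"dx": 0, "dy": 0, "dz": -0.015, "ax": 0, "ay": 0, "az": 0, "gripper": -1}, {"dx": 0, "dy": 0, "dz": -0.03, "ax": 0, "ay": 0, "az": 0, "gripper": -1}, {"dx": 0, "dy": 0, "dz": -0.03, "ax": 0, "ay": 0, "az": 0, "gripper": -1}, {"dx": 0, "dy": 0, "dz": -0.03, "ax": 0, "ay": 0, "az": 0, "gripper": -1}])

```text
time: 13.65
eef_pos: [0.4974, 0.1789, 0.1345]
tcp_rot: [0.997, 0.075, 0.001, -0.0]
contact_force: [-11.9, 1.8, 29.2]
opening: 0.003
finger_force: 14.7
```

```bash
python3 -c "
from h import *
a,b=jaw()"
```

```text
jaw scene x [171.5 201.9 212.2] 134 side [142.2 201.2 212.5] 87
```

The jaw springs back, centre 201.5 (fully open = 201). I ease the press slightly, hold, then lift away.

Request:
jog_arm(increments=[{"dx": 0, "dy": 0, "dz": 0.02, "ax": 0, "ay": 0, "az": 0, "gripper": -1}, {"dx": 0, "dy": 0, "dz": 0.02, "ax": 0, "ay": 0, "az": 0, "gripper": -1}, {"dx": 0, "dy": 0, "dz": 0.02, "ax": 0, "ay": 0, "az": 0, "gripper": -1}, {"dx": 0, "dy": 0, "dz": 0.02, "ax": 0, "ay": 0, "az": 0, "gripper": -1}, {"dx": 0, "dy": 0, "dz": 0.02, "ax": 0, "ay": 0, "az": 0, "gripper": -1}, {"dx": 0, "dy": 0, "dz": 0.02, "ax": 0, "ay": 0, "az": 0, "gripper": -1}, {"dx": 0, "dy": 0, "dz": 0.02, "ax": 0, "ay": 0, "az": 0, "gripper": -1}, {"dx": 0, "dy": 0, "dz": 0.02, "ax": 0, "ay": 0, "az": 0, "gripper": -1}])

```text
time: 14.55
eef_pos: [0.4973, 0.1789, 0.1347]
tcp_rot: [0.997, 0.075, 0.001, -0.001]
contact_force: [-6.2, 3.3, 18.9]
opening: -0.004
finger_force: 9.5
```

Request:
jog_arm(increments=[{"dx": 0, "dy": 0, "dz": 0.2, "ax": 0, "ay": 0, "az": 0, "gripper": -1}, {"dx": 0, "dy": 0, "dz": 0.5, "ax": 0, "ay": 0, "az": 0, "gripper": -1}, {"dx": 0, "dy": 0, "dz": 0.8, "ax": 0, "ay": 0, "az": 0, "gripper": -1}, {"dx": 0, "dy": 0, "dz": 1, "ax": 0, "ay": 0, "az": 0, "gripper": -1}, {"dx": 0, "dy": 0, "dz": 1, "ax": 0, "ay": 0, "az": 0, "gripper": -1}])

```text
time: 15.05
eef_pos: [0.4977, 0.1779, 0.2545]
tcp_rot: [0.997, 0.075, 0.004, 0.0]
contact_force: [0.8, 0.5, 0.0]
opening: 0.001
finger_force: 0.0
```

```bash
python3 -c "
from h import *
a,b=jaw()
cv2.imwrite('pics/end.png',cv2.resize(a['frame'][180:260,195:345],None,fx=5,fy=5,interpolation=cv2.INTER_CUBIC))"
```

```text
jaw scene x [153.5 202.1 212.4] 139 side [156.2 200.4 212. ] 83
```

View pics/end.png

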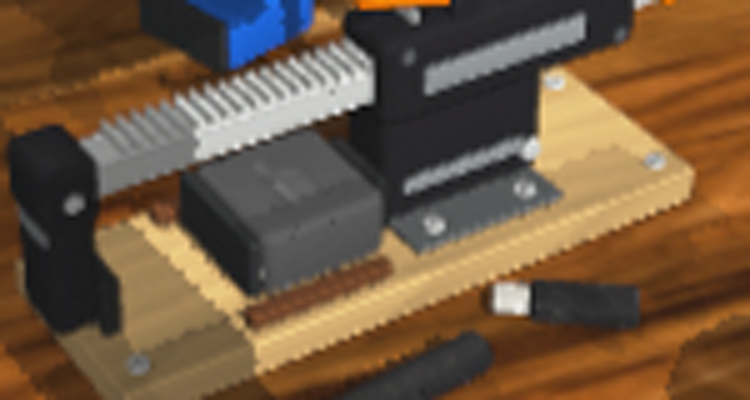

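The jaw is fully open and the charger lies against the fixed pad with no white band showing. I'll take one close wrist look at the cover seam.

```bash
python3 -c "
from h import *
r,P=wrist(); C=toclamp(P)
m=(C[...,0]>.06)&(C[...,0]<.16)&(abs(C[...,1])<.05)&(C[...,2]>.01)&(C[...,2]<.06)
v,u=np.where(m); print(u.min(),u.max(),v.min(),v.max())
c=r['frame'][v.min():v.max(),u.min():u.max()]; k=min(780/c.shape[1],580/c.shape[0])
cv2.imwrite('pics/seam.png',cv2.resize(c,None,fx=k,fy=k,interpolation=cv2.INTER_CUBIC))"
```

```text
171 258 118 193
```

View pics/seam.png

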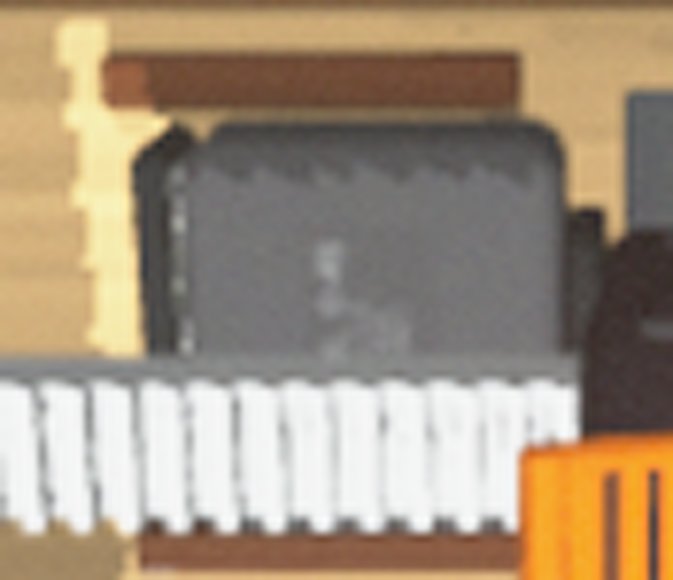

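Tiny white specks show along the seam (180,180–340), so I'll look closer to judge the gap.

```bash
python3 -c "
from h import *
s=get_state(); r=imaging.read_camera('wrist'); T=np.eye(4); T[:3,:3]=R.from_quat(s['tcp_rot']).as_matrix(); T[:3,3]=s['eef_pos']
E=T@np.array(r['mount']); print(E.round(3)); K=np.array(r['camera_matrix']); print(K)
tgt=np.array([*(O+.133*U+(-.022)*N),.044]); print('seam',tgt)
d=-E[:3,2]; print('axis',d, 'hit at z.044', E[:3,3]+d*(.044-E[2,3])/d[2])"
```

```text
[[ 0.15   0.936  0.318  0.577]
 [-0.989  0.142  0.049  0.191]
 [ 0.001 -0.322  0.947  0.366]
 [ 0.     0.     0.     1.   ]]
[[301.08061947   0.         253.07285522]
 [  0.         301.08061947 185.97079968]
 [  0.           0.           1.        ]]
seam [0.5077701 0.2477994 0.044    ]
axis [-0.31801262 -0.0494565  -0.94679566] hit at z.044 [0.46893874 0.17395787 0.044     ]
```

Request:
jog_arm(increments=[{"dx": 0.03, "dy": 0.28, "dz": 0, "ax": 0, "ay": 0, "az": 0, "gripper": -1}, {"dx": 0.03, "dy": 0.56, "dz": 0, "ax": 0, "ay": 0, "az": 0, "gripper": -1}, {"dx": 0.03, "dy": 0.56, "dz": -0.3, "ax": 0, "ay": 0, "az": 0, "gripper": -1}, {"dx": 0.03, "dy": 0.56, "dz": -0.6, "ax": 0, "ay": 0, "az": 0, "gripper": -1}, {"dx": 0.03, "dy": 0.56, "dz": -0.8, "ax": 0, "ay": 0, "az": 0, "gripper": -1}, {"dx": 0.03, "dy": 0.56, "dz": -0.8, "ax": 0, "ay": 0, "az": 0, "gripper": -1}, {"dx": 0.03, "dy": 0.56, "dz": -0.8, "ax": 0, "ay": 0, "az": 0, "gripper": -1}, {"dx": 0.03, "dy": 0.56, "dz": -0.8, "ax": 0, "ay": 0, "az": 0, "gripper": -1}])

```text
time: 16.05
eef_pos: [0.5004, 0.2453, 0.1557]
tcp_rot: [0.997, 0.075, 0.001, -0.0]
contact_force: [0.5, 1.2, 0.3]
opening: -0.0
finger_force: 0.0
```

```bash
python3 -c "
from h import *
r,P=wrist(); C=toclamp(P)
m=(C[...,0]>.115)&(C[...,0]<.15)&(abs(C[...,1]+.022)<.012)&(C[...,2]>.035)&(C[...,2]<.05)
v,u=np.where(m); print(u.min(),u.max(),v.min(),v.max(),np.median(r['depth'][m]))
g=r['frame'].astype(int).mean(2); v0=int(np.median(v))
for vv in range(v0-8,v0+9,4): print(g[vv,u.min()-4:u.max()+6].round().astype(int))
print((C[v0,u.min()-4:u.max()+6,0]*1e3).round(1),(C[v0,u.min()-4:u.max()+6,2]*1e3).round(0))
c=r['frame'][v0-30:v0+30,u.min()-30:u.max()+50]; k=min(780/c.shape[1],580/c.shape[0])
cv2.imwrite('pics/seam2.png',cv2.resize(c,None,fx=k,fy=k,interpolation=cv2.INTER_NEAREST))"
```

```text
248 274 171 198 0.24260707
[229 229 215 129  72  75  79  77  79  66 119 137  89  98 102 109 114 110
 107 112 110 112 110 110 109 111 109 107 110 109 110 107 111 108 110 107]
[237 226 164 124  84  88  88  89  81  76 177 202 117 126 125 129 138 139
 137 136 139 139 133 122 117 117 137 135 140 136 136 131 123 123 115 119]
[233 229 213 163  83  85  90  87  84  79 170 194 119 129 138 141 138 137
 138 139 137 139 138 136 140 136 136 138 137 137 138 137 138 137 139 138]
[232 232 217 119  80  84  88  89  86  81 175 204 119 131 134 137 138 141
 140 141 140 139 139 139 143 137 141 141 138 139 141 137 139 135 138 137]
[234 234 218 119  84  87  88  91  85  81 178 204 120 131 132 137 137 138
 140 140 140 137 142 137 136 138 139 142 142 141 138 138 139 136 135 162]
[140.3 139.4 138.6 137.7 136.3 135.5 134.7 133.8 133.1 132.2 131.4 130.6
 129.8 129.  128.2 127.4 126.6 125.8 125.1 124.3 123.4 122.6 121.8 121.
 120.1 119.4 118.5 117.8 117.1 116.2 115.3 114.7 113.8 112.9 112.1 111.4] [16. 17. 15. 16. 42. 44. 44. 45. 43. 43. 41. 43. 43. 45. 44. 43. 45. 44.
 45. 45. 44. 45. 44. 45. 43. 45. 43. 44. 45. 44. 44. 45. 45. 44. 44. 44.]
```

View pics/seam2.png

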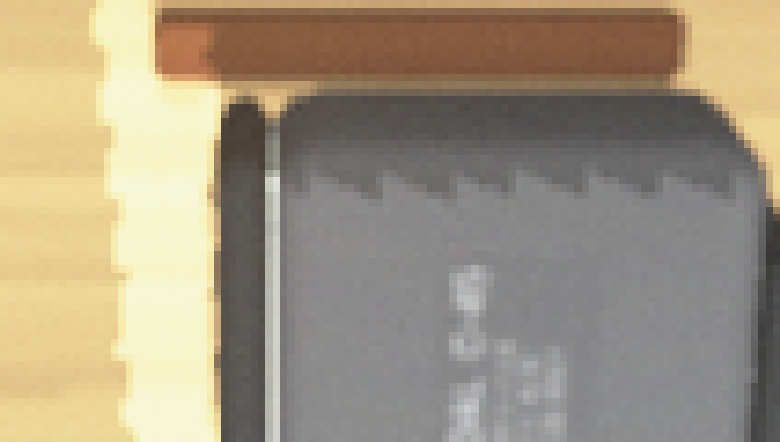

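The seam still shows about 1 mm of white. Rounded rims may explain that, but the first pass isn't proven home. There is plenty of time, so I'll repeat the cycle with slightly firmer final squeezes (22 N, within the stated range) and compare the seam.

Request:
jog_arm(increments=[{"dx": 0, "dy": 0, "dz": 0.4, "ax": 0, "ay": 0, "az": 0, "gripper": -1}, {"dx": 0, "dy": 0, "dz": 0.8, "ax": 0, "ay": 0, "az": 0, "gripper": -1}, {"dx": 0.03, "dy": -0.4, "dz": 0.8, "ax": 0, "ay": 0, "az": 0, "gripper": 1}, {"dx": 0.07, "dy": -0.8, "dz": 0.8, "ax": 0, "ay": 0, "az": 0, "gripper": 1}, {"dx": 0.07, "dy": -1, "dz": 0.8, "ax": 0, "ay": 0, "az": 0, "gripper": 1}, {"dx": 0.07, "dy": -1, "dz": 0.8, "ax": 0, "ay": 0, "az": 0, "gripper": 1}, {"dx": 0.07, "dy": -1, "dz": 0.8, "ax": 0, "ay": 0, "az": 0, "gripper": 1}], force=20)

```text
time: 16.8
eef_pos: [0.5084, 0.1251, 0.2518]
tcp_rot: [0.997, 0.074, 0.001, -0.0]
contact_force: [-1.0, 0.5, 0.2]
opening: 0.844
finger_force: 0.0
```

Request:
jog_arm(increments=[{"dx": 0, "dy": -0.27, "dz": 0, "ax": 0, "ay": 0, "az": 0, "gripper": 1}, {"dx": 0, "dy": -0.27, "dz": 0, "ax": 0, "ay": 0, "az": 0, "gripper": 1}, {"dx": 0, "dy": -0.27, "dz": 0, "ax": 0, "ay": 0, "az": 0, "gripper": 1}])

```text
time: 17.1
eef_pos: [0.508, 0.0936, 0.2508]
tcp_rot: [0.997, 0.075, 0.0, -0.0]
contact_force: [0.3, 0.2, -0.2]
opening: 1.005
finger_force: 0.0
```

Request:
jog_arm(increments=[{"dx": 0.007, "dy": 0, "dz": -0.4, "ax": 0, "ay": 0, "az": 0, "gripper": 1}, {"dx": 0.007, "dy": 0, "dz": -0.7, "ax": 0, "ay": 0, "az": 0, "gripper": 1}, {"dx": 0.007, "dy": 0, "dz": -0.885, "ax": 0, "ay": 0, "az": 0, "gripper": 1}, {"dx": 0.007, "dy": 0, "dz": -0.885, "ax": 0, "ay": 0, "az": 0, "gripper": 1}, {"dx": 0.007, "dy": 0, "dz": -0.885, "ax": 0, "ay": 0, "az": 0, "gripper": 1}])

```text
time: 17.6
eef_pos: [0.509, 0.0938, 0.1446]
tcp_rot: [0.997, 0.076, 0.0, -0.0]
contact_force: [0.0, 0.4, 0.5]
opening: 1.0
finger_force: 0.0
```

Request:
jog_arm(increments=[{"dx": 0, "dy": 0, "dz": 0, "ax": 0, "ay": 0, "az": 0, "gripper": 0.8}, {"dx": 0, "dy": 0, "dz": 0, "ax": 0, "ay": 0, "az": 0, "gripper": 0.3}, {"dx": 0, "dy": 0, "dz": 0, "ax": 0, "ay": 0, "az": 0, "gripper": 0}, {"dx": 0, "dy": 0, "dz": 0, "ax": 0, "ay": 0, "az": 0, "gripper": -0.2}, {"dx": 0, "dy": 0, "dz": 0, "ax": 0, "ay": 0, "az": 0, "gripper": -0.33}, {"dx": 0, "dy": 0, "dz": 0, "ax": 0, "ay": 0, "az": 0, "gripper": -0.38}, {"dx": 0, "dy": 0, "dz": 0, "ax": 0, "ay": 0, "az": 0, "gripper": -0.38}, {"dx": 0, "dy": 0, "dz": 0, "ax": 0, "ay": 0, "az": 0, "gripper": 0.8}, {"dx": 0, "dy": 0, "dz": 0, "ax": 0, "ay": 0, "az": 0, "gripper": 0.8}, {"dx": 0, "dy": 0, "dz": 0, "ax": 0, "ay": 0, "az": 0, "gripper": 0.8}], force=20)

```text
time: 18.6
eef_pos: [0.5083, 0.0924, 0.1437]
tcp_rot: [0.997, 0.075, -0.001, 0.0]
contact_force: [-0.1, 0.7, 0.1]
opening: 0.833
finger_force: 0.3
```

Request:
jog_arm(increments=[{"dx": 0, "dy": 0, "dz": 0, "ax": 0, "ay": 0, "az": 0, "gripper": 0.8}, {"dx": 0, "dy": 0, "dz": 0, "ax": 0, "ay": 0, "az": 0, "gripper": 0.3}, {"dx": 0, "dy": 0, "dz": 0, "ax": 0, "ay": 0, "az": 0, "gripper": 0}, {"dx": 0, "dy": 0, "dz": 0, "ax": 0, "ay": 0, "az": 0, "gripper": -0.2}, {"dx": 0, "dy": 0, "dz": 0, "ax": 0, "ay": 0, "az": 0, "gripper": -0.33}, {"dx": 0, "dy": 0, "dz": 0, "ax": 0, "ay": 0, "az": 0, "gripper": -0.38}, {"dx": 0, "dy": 0, "dz": 0, "ax": 0, "ay": 0, "az": 0, "gripper": -0.38}, {"dx": 0, "dy": 0, "dz": 0, "ax": 0, "ay": 0, "az": 0, "gripper": 0.8}, {"dx": 0, "dy": 0, "dz": 0, "ax": 0, "ay": 0, "az": 0, "gripper": 0.8}, {"dx": 0, "dy": 0, "dz": 0, "ax": 0, "ay": 0, "az": 0, "gripper": 0.8}], force=20)

```text
time: 19.6
eef_pos: [0.5083, 0.0924, 0.1436]
tcp_rot: [0.997, 0.075, -0.001, 0.0]
contact_force: [-0.7, -0.2, -1.1]
opening: 0.83
finger_force: 0.3
```

```bash
python3 -c "
from h import *
a,b=jaw()"
```

```text
jaw scene x [157.9 193.8 203.9] 133 side [138.9 191.6 203.3] 79
```

Request:
jog_arm(increments=[{"dx": 0, "dy": 0, "dz": 0, "ax": 0, "ay": 0, "az": 0, "gripper": 0.8}, {"dx": 0, "dy": 0, "dz": 0, "ax": 0, "ay": 0, "az": 0, "gripper": 0.2}, {"dx": 0, "dy": 0, "dz": 0, "ax": 0, "ay": 0, "az": 0, "gripper": -0.1}, {"dx": 0, "dy": 0, "dz": 0, "ax": 0, "ay": 0, "az": 0, "gripper": -0.3}, {"dx": 0, "dy": 0, "dz": 0, "ax": 0, "ay": 0, "az": 0, "gripper": -0.38}, {"dx": 0, "dy": 0, "dz": 0, "ax": 0, "ay": 0, "az": 0, "gripper": -0.38}, {"dx": 0, "dy": 0, "dz": 0, "ax": 0, "ay": 0, "az": 0, "gripper": -0.38}], force=20)

```text
time: 20.4
eef_pos: [0.5092, 0.0946, 0.1457]
tcp_rot: [0.997, 0.074, 0.001, -0.002]
contact_force: [-2.7, 6.0, 5.4]
opening: 0.338
finger_force: 22.8
```

Request:
jog_arm(increments=[{"dx": 0, "dy": 0, "dz": 0, "ax": 0, "ay": 0, "az": 0, "gripper": 0.8}, {"dx": 0, "dy": 0, "dz": 0, "ax": 0, "ay": 0, "az": 0, "gripper": 0.8}, {"dx": 0, "dy": 0, "dz": 0, "ax": 0, "ay": 0, "az": 0, "gripper": 0.8}, {"dx": 0, "dy": 0, "dz": 0, "ax": 0, "ay": 0, "az": 0, "gripper": 0.8}], force=20)

```text
time: 20.8
eef_pos: [0.5086, 0.0923, 0.1438]
tcp_rot: [0.997, 0.075, -0.0, 0.001]
contact_force: [-0.3, 0.0, 0.3]
opening: 0.898
finger_force: 0.0
```

```bash
python3 -c "
from h import *
a,b=jaw()"
```

```text
jaw scene x [176.9 187.8 197.5] 127 side [145.1 186.  197.5] 83
```

Request:
jog_arm(increments=[{"dx": 0, "dy": 0, "dz": 0, "ax": 0, "ay": 0, "az": 0, "gripper": 0.2}, {"dx": 0, "dy": 0, "dz": 0, "ax": 0, "ay": 0, "az": 0, "gripper": -0.1}, {"dx": 0, "dy": 0, "dz": 0, "ax": 0, "ay": 0, "az": 0, "gripper": -0.3}, {"dx": 0, "dy": 0, "dz": 0, "ax": 0, "ay": 0, "az": 0, "gripper": -0.38}, {"dx": 0, "dy": 0, "dz": 0, "ax": 0, "ay": 0, "az": 0, "gripper": -0.38}, {"dx": 0, "dy": 0, "dz": 0, "ax": 0, "ay": 0, "az": 0, "gripper": -0.38}, {"dx": 0, "dy": 0, "dz": 0, "ax": 0, "ay": 0, "az": 0, "gripper": 0.8}, {"dx": 0, "dy": 0, "dz": 0, "ax": 0, "ay": 0, "az": 0, "gripper": 0.8}, {"dx": 0, "dy": 0, "dz": 0, "ax": 0, "ay": 0, "az": 0, "gripper": 0.8}, {"dx": 0, "dy": 0, "dz": 0, "ax": 0, "ay": 0, "az": 0, "gripper": 0.8}], force=20)

```text
time: 21.9
eef_pos: [0.5086, 0.0923, 0.1438]
tcp_rot: [0.997, 0.075, -0.0, 0.001]
contact_force: [0.1, 0.7, -0.5]
opening: 0.899
finger_force: 0.0
```

Request:
jog_arm(increments=[{"dx": 0, "dy": 0, "dz": 0, "ax": 0, "ay": 0, "az": 0, "gripper": 0.2}, {"dx": 0, "dy": 0, "dz": 0, "ax": 0, "ay": 0, "az": 0, "gripper": -0.1}, {"dx": 0, "dy": 0, "dz": 0, "ax": 0, "ay": 0, "az": 0, "gripper": -0.3}, {"dx": 0, "dy": 0, "dz": 0, "ax": 0, "ay": 0, "az": 0, "gripper": -0.38}, {"dx": 0, "dy": 0, "dz": 0, "ax": 0, "ay": 0, "az": 0, "gripper": -0.38}, {"dx": 0, "dy": 0, "dz": 0, "ax": 0, "ay": 0, "az": 0, "gripper": -0.38}, {"dx": 0, "dy": 0, "dz": 0, "ax": 0, "ay": 0, "az": 0, "gripper": 0.8}, {"dx": 0, "dy": 0, "dz": 0, "ax": 0, "ay": 0, "az": 0, "gripper": 0.8}, {"dx": 0, "dy": 0, "dz": 0, "ax": 0, "ay": 0, "az": 0, "gripper": 0.8}, {"dx": 0, "dy": 0, "dz": 0, "ax": 0, "ay": 0, "az": 0, "gripper": 0.8}], force=20)

```text
time: 22.9
eef_pos: [0.5086, 0.0923, 0.1438]
tcp_rot: [0.997, 0.075, -0.0, 0.001]
contact_force: [-0.8, -0.6, 0.2]
opening: 0.899
finger_force: 0.0
```

Request:
jog_arm(increments=[{"dx": 0, "dy": 0, "dz": 0, "ax": 0, "ay": 0, "az": 0, "gripper": 0.2}, {"dx": 0, "dy": 0, "dz": 0, "ax": 0, "ay": 0, "az": 0, "gripper": -0.1}, {"dx": 0, "dy": 0, "dz": 0, "ax": 0, "ay": 0, "az": 0, "gripper": -0.3}, {"dx": 0, "dy": 0, "dz": 0, "ax": 0, "ay": 0, "az": 0, "gripper": -0.38}, {"dx": 0, "dy": 0, "dz": 0, "ax": 0, "ay": 0, "az": 0, "gripper": -0.38}, {"dx": 0, "dy": 0, "dz": 0, "ax": 0, "ay": 0, "az": 0, "gripper": -0.38}, {"dx": 0, "dy": 0, "dz": 0, "ax": 0, "ay": 0, "az": 0, "gripper": 0.8}, {"dx": 0, "dy": 0, "dz": 0, "ax": 0, "ay": 0, "az": 0, "gripper": 0.8}, {"dx": 0, "dy": 0, "dz": 0, "ax": 0, "ay": 0, "az": 0, "gripper": 0.8}, {"dx": 0, "dy": 0, "dz": 0, "ax": 0, "ay": 0, "az": 0, "gripper": 0.8}], force=20)

```text
time: 23.9
eef_pos: [0.5086, 0.0923, 0.1438]
tcp_rot: [0.997, 0.075, -0.0, 0.001]
contact_force: [0.9, -0.1, -0.7]
opening: 0.897
finger_force: 0.0
```

Request:
jog_arm(increments=[{"dx": 0, "dy": 0, "dz": 0, "ax": 0, "ay": 0, "az": 0, "gripper": 0.2}, {"dx": 0, "dy": 0, "dz": 0, "ax": 0, "ay": 0, "az": 0, "gripper": -0.1}, {"dx": 0, "dy": 0, "dz": 0, "ax": 0, "ay": 0, "az": 0, "gripper": -0.3}, {"dx": 0, "dy": 0, "dz": 0, "ax": 0, "ay": 0, "az": 0, "gripper": -0.38}, {"dx": 0, "dy": 0, "dz": 0, "ax": 0, "ay": 0, "az": 0, "gripper": -0.38}, {"dx": 0, "dy": 0, "dz": 0, "ax": 0, "ay": 0, "az": 0, "gripper": -0.38}, {"dx": 0, "dy": 0, "dz": 0, "ax": 0, "ay": 0, "az": 0, "gripper": 0.8}, {"dx": 0, "dy": 0, "dz": 0, "ax": 0, "ay": 0, "az": 0, "gripper": 0.8}, {"dx": 0, "dy": 0, "dz": 0, "ax": 0, "ay": 0, "az": 0, "gripper": 0.8}, {"dx": 0, "dy": 0, "dz": 0, "ax": 0, "ay": 0, "az": 0, "gripper": 0.8}], force=20)

```text
time: 24.9
eef_pos: [0.5086, 0.0923, 0.1438]
tcp_rot: [0.997, 0.075, -0.0, 0.0]
contact_force: [0.3, -0.2, -1.0]
opening: 0.901
finger_force: 0.0
```

```bash
python3 -c "
from h import *
a,b=jaw()"
```

```text
jaw scene x [152.6 163.7 174. ] 122 side [137.9 162.7 173.8] 78
```

Request:
jog_arm(increments=[{"dx": 0, "dy": 0, "dz": 0, "ax": 0, "ay": 0, "az": 0, "gripper": 0.2}, {"dx": 0, "dy": 0, "dz": 0, "ax": 0, "ay": 0, "az": 0, "gripper": 0}, {"dx": 0, "dy": 0, "dz": 0, "ax": 0, "ay": 0, "az": 0, "gripper": -0.15}, {"dx": 0, "dy": 0, "dz": 0, "ax": 0, "ay": 0, "az": 0, "gripper": -0.3}, {"dx": 0, "dy": 0, "dz": 0, "ax": 0, "ay": 0, "az": 0, "gripper": -0.38}, {"dx": 0, "dy": 0, "dz": 0, "ax": 0, "ay": 0, "az": 0, "gripper": -0.38}], force=20)

```text
time: 25.6
eef_pos: [0.5092, 0.0946, 0.1458]
tcp_rot: [0.997, 0.074, 0.001, -0.002]
contact_force: [-2.1, 6.2, 6.3]
opening: 0.333
finger_force: 21.3
```

Request:
jog_arm(increments=[{"dx": 0, "dy": 0, "dz": 0, "ax": 0, "ay": 0, "az": 0, "gripper": 0.8}, {"dx": 0, "dy": 0, "dz": 0, "ax": 0, "ay": 0, "az": 0, "gripper": 0.8}, {"dx": 0, "dy": 0, "dz": 0, "ax": 0, "ay": 0, "az": 0, "gripper": 0.8}, {"dx": 0, "dy": 0, "dz": 0, "ax": 0, "ay": 0, "az": 0, "gripper": 0.8}], force=20)

```text
time: 26.0
eef_pos: [0.5086, 0.0923, 0.1438]
tcp_rot: [0.997, 0.075, -0.0, 0.001]
contact_force: [0.2, 0.5, 0.5]
opening: 0.902
finger_force: 0.0
```

Request:
jog_arm(increments=[{"dx": 0, "dy": 0, "dz": 0, "ax": 0, "ay": 0, "az": 0, "gripper": 0.3}, {"dx": 0, "dy": 0, "dz": 0, "ax": 0, "ay": 0, "az": 0, "gripper": 0.15}, {"dx": 0, "dy": 0, "dz": 0, "ax": 0, "ay": 0, "az": 0, "gripper": 0}, {"dx": 0, "dy": 0, "dz": 0, "ax": 0, "ay": 0, "az": 0, "gripper": -0.1}, {"dx": 0, "dy": 0, "dz": 0, "ax": 0, "ay": 0, "az": 0, "gripper": -0.2}], force=20)

```text
time: 26.5
eef_pos: [0.5089, 0.0957, 0.1457]
tcp_rot: [0.997, 0.074, 0.0, -0.004]
contact_force: [-3.2, 11.2, 7.0]
opening: 0.404
finger_force: 6.0
```

Request:
jog_arm(increments=[{"dx": 0, "dy": 0, "dz": 0, "ax": 0, "ay": 0, "az": 0, "gripper": -0.27}, {"dx": 0, "dy": 0, "dz": 0, "ax": 0, "ay": 0, "az": 0, "gripper": -0.32}, {"dx": 0, "dy": 0, "dz": 0, "ax": 0, "ay": 0, "az": 0, "gripper": -0.36}, {"dx": 0, "dy": 0, "dz": 0, "ax": 0, "ay": 0, "az": 0, "gripper": -0.4}, {"dx": 0, "dy": 0, "dz": 0, "ax": 0, "ay": 0, "az": 0, "gripper": -0.4}, {"dx": 0, "dy": 0, "dz": 0, "ax": 0, "ay": 0, "az": 0, "gripper": -0.4}, {"dx": 0, "dy": 0, "dz": 0, "ax": 0, "ay": 0, "az": 0, "gripper": -0.4}], force=20)

```text
time: 27.2
eef_pos: [0.5089, 0.0954, 0.146]
tcp_rot: [0.997, 0.074, 0.0, -0.003]
contact_force: [-3.9, 9.4, 7.9]
opening: 0.35
finger_force: 19.5
```

Request:
jog_arm(increments=[{"dx": 0, "dy": 0, "dz": 0, "ax": 0, "ay": 0, "az": 0, "gripper": -0.4}, {"dx": 0, "dy": 0, "dz": 0, "ax": 0, "ay": 0, "az": 0, "gripper": -0.4}, {"dx": 0, "dy": 0, "dz": 0, "ax": 0, "ay": 0, "az": 0, "gripper": -0.4}, {"dx": 0, "dy": 0, "dz": 0, "ax": 0, "ay": 0, "az": 0, "gripper": -0.4}, {"dx": 0, "dy": 0, "dz": 0, "ax": 0, "ay": 0, "az": 0, "gripper": -0.4}], force=22)

```text
time: 27.7
eef_pos: [0.5089, 0.0953, 0.146]
tcp_rot: [0.997, 0.074, 0.0, -0.003]
contact_force: [-2.7, 7.5, 8.6]
opening: 0.352
finger_force: 21.5
```

```bash
python3 -c "
from h import *
a,b=jaw()"
```

```text
jaw scene x [143.2 154.6 163.8] 119 side [132.6 152.6 163.3] 78
```

At 20 N and then 22 N the trigger stays at the same spot, so this is a hard stop and the cover is fully home. I let go and press the tab again.

Request:
jog_arm(increments=[{"dx": 0, "dy": 0, "dz": 0, "ax": 0, "ay": 0, "az": 0, "gripper": 0.8}, {"dx": 0, "dy": 0, "dz": 0, "ax": 0, "ay": 0, "az": 0, "gripper": 0.8}, {"dx": 0, "dy": 0, "dz": 0, "ax": 0, "ay": 0, "az": 0, "gripper": 0.8}, {"dx": 0, "dy": 0, "dz": 0, "ax": 0, "ay": 0, "az": 0, "gripper": 0.9}, {"dx": 0, "dy": 0, "dz": 0, "ax": 0, "ay": 0, "az": 0, "gripper": 0.9}], force=20)

```text
time: 28.3
eef_pos: [0.5089, 0.0923, 0.1441]
tcp_rot: [0.997, 0.075, 0.0, 0.0]
contact_force: [0.2, 0.3, -0.4]
opening: 0.949
finger_force: 0.0
```

Request:
jog_arm(increments=[{"dx": 0, "dy": 0, "dz": 0.4, "ax": 0, "ay": 0, "az": 0, "gripper": 0.9}, {"dx": 0, "dy": 0, "dz": 0.8, "ax": 0, "ay": 0, "az": 0, "gripper": 0.9}, {"dx": 0, "dy": 0, "dz": 0.9, "ax": 0, "ay": 0, "az": 0, "gripper": 0.9}, {"dx": -0.105, "dy": 0.71, "dz": 0.9, "ax": 0, "ay": 0, "az": 0, "gripper": -1}, {"dx": -0.105, "dy": 0.71, "dz": 0.9, "ax": 0, "ay": 0, "az": 0, "gripper": -1}, {"dx": -0.105, "dy": 0.71, "dz": 0.9, "ax": 0, "ay": 0, "az": 0, "gripper": -1}, {"dx": -0.105, "dy": 0.71, "dz": 0.9, "ax": 0, "ay": 0, "az": 0, "gripper": -1}, {"dx": -0.105, "dy": 0.71, "dz": 0.9, "ax": 0, "ay": 0, "az": 0, "gripper": -1}, {"dx": -0.105, "dy": 0.71, "dz": 0.9, "ax": 0, "ay": 0, "az": 0, "gripper": -1}], force=20)

```text
time: 29.2
eef_pos: [0.4963, 0.177, 0.2518]
tcp_rot: [0.997, 0.074, -0.0, 0.0]
contact_force: [1.2, -0.1, -0.1]
opening: 0.002
finger_force: 0.0
```

Request:
jog_arm(increments=[{"dx": 0, "dy": 0, "dz": -0.3, "ax": 0, "ay": 0, "az": 0, "gripper": -1}, {"dx": 0, "dy": 0, "dz": -0.6, "ax": 0, "ay": 0, "az": 0, "gripper": -1}, {"dx": 0, "dy": 0, "dz": -0.8, "ax": 0, "ay": 0, "az": 0, "gripper": -1}, {"dx": 0, "dy": 0, "dz": -0.8, "ax": 0, "ay": 0, "az": 0, "gripper": -1}, {"dx": 0, "dy": 0, "dz": -0.8, "ax": 0, "ay": 0, "az": 0, "gripper": -1}], force=20)

```text
time: 29.7
eef_pos: [0.4965, 0.1774, 0.1564]
tcp_rot: [0.997, 0.074, -0.0, 0.0]
contact_force: [-0.3, -0.1, 1.0]
opening: -0.004
finger_force: 0.0
```

Request:
jog_arm(increments=[{"dx": 0, "dy": 0, "dz": -0.06, "ax": 0, "ay": 0, "az": 0, "gripper": -1}, {"dx": 0, "dy": 0, "dz": -0.12, "ax": 0, "ay": 0, "az": 0, "gripper": -1}, {"dx": 0, "dy": 0, "dz": -0.17, "ax": 0, "ay": 0, "az": 0, "gripper": -1}, {"dx": 0, "dy": 0, "dz": -0.2, "ax": 0, "ay": 0, "az": 0, "gripper": -1}, {"dx": 0, "dy": 0, "dz": -0.215, "ax": 0, "ay": 0, "az": 0, "gripper": -1}, {"dx": 0, "dy": 0, "dz": -0.215, "ax": 0, "ay": 0, "az": 0, "gripper": -1}, {"dx": 0, "dy": 0, "dz": -0.215, "ax": 0, "ay": 0, "az": 0, "gripper": -1}, {"dx": 0, "dy": 0, "dz": -0.215, "ax": 0, "ay": 0, "az": 0, "gripper": -1}])

```text
time: 30.5
eef_pos: [0.4977, 0.179, 0.1347]
tcp_rot: [0.997, 0.075, 0.001, -0.001]
contact_force: [-6.4, 1.4, 17.5]
opening: 0.0
finger_force: 8.7
```

Request:
jog_arm(increments=[{"dx": 0, "dy": 0, "dz": 0, "ax": 0, "ay": 0, "az": 0, "gripper": -1}, {"dx": 0, "dy": 0, "dz": 0, "ax": 0, "ay": 0, "az": 0, "gripper": -1}, {"dx": 0, "dy": 0, "dz": 0, "ax": 0, "ay": 0, "az": 0, "gripper": -1}, {"dx": 0, "dy": 0, "dz": 0, "ax": 0, "ay": 0, "az": 0, "gripper": -1}, {"dx": 0, "dy": 0, "dz": 0, "ax": 0, "ay": 0, "az": 0, "gripper": -1}, {"dx": 0, "dy": 0, "dz": 0, "ax": 0, "ay": 0, "az": 0, "gripper": -1}, {"dx": 0, "dy": 0, "dz": 0, "ax": 0, "ay": 0, "az": 0, "gripper": -1}, {"dx": 0, "dy": 0, "dz": 0, "ax": 0, "ay": 0, "az": 0, "gripper": -1}, {"dx": 0, "dy": 0, "dz": 0, "ax": 0, "ay": 0, "az": 0, "gripper": -1}, {"dx": 0, "dy": 0, "dz": 0, "ax": 0, "ay": 0, "az": 0, "gripper": -1}])

```text
time: 31.5
eef_pos: [0.4976, 0.179, 0.1347]
tcp_rot: [0.997, 0.075, 0.002, -0.001]
contact_force: [-6.4, 0.9, 17.3]
opening: 0.001
finger_force: 8.6
```

```bash
python3 -c "
from h import *
a,b=jaw()"
```

```text
jaw scene x [176.7 201.6 212.3] 133 side [129.7 199.9 212.2] 89
```

Fully open again. I lift off and repeat the seam measurement from the same place, numerically.

Request:
jog_arm(increments=[{"dx": 0, "dy": 0, "dz": 0.2, "ax": 0, "ay": 0, "az": 0, "gripper": -1}, {"dx": 0, "dy": 0, "dz": 0.5, "ax": 0, "ay": 0, "az": 0, "gripper": -1}, {"dx": 0, "dy": 0, "dz": 0.8, "ax": 0, "ay": 0, "az": 0, "gripper": -1}, {"dx": 0, "dy": 0, "dz": 1, "ax": 0, "ay": 0, "az": 0, "gripper": -1}, {"dx": 0, "dy": 0, "dz": 1, "ax": 0, "ay": 0, "az": 0, "gripper": -1}])

```text
time: 32.1
eef_pos: [0.4983, 0.1784, 0.2551]
tcp_rot: [0.997, 0.075, 0.005, -0.0]
contact_force: [1.0, 0.7, -0.3]
opening: 0.001
finger_force: 0.0
```

Request:
jog_arm(increments=[{"dx": 0.03, "dy": 0.28, "dz": 0, "ax": 0, "ay": 0, "az": 0, "gripper": -1}, {"dx": 0.03, "dy": 0.56, "dz": 0, "ax": 0, "ay": 0, "az": 0, "gripper": -1}, {"dx": 0.03, "dy": 0.56, "dz": -0.3, "ax": 0, "ay": 0, "az": 0, "gripper": -1}, {"dx": 0.03, "dy": 0.56, "dz": -0.6, "ax": 0, "ay": 0, "az": 0, "gripper": -1}, {"dx": 0.03, "dy": 0.56, "dz": -0.8, "ax": 0, "ay": 0, "az": 0, "gripper": -1}, {"dx": 0.03, "dy": 0.56, "dz": -0.8, "ax": 0, "ay": 0, "az": 0, "gripper": -1}, {"dx": 0.03, "dy": 0.56, "dz": -0.8, "ax": 0, "ay": 0, "az": 0, "gripper": -1}, {"dx": 0.03, "dy": 0.56, "dz": -0.8, "ax": 0, "ay": 0, "az": 0, "gripper": -1}])

```text
time: 32.9
eef_pos: [0.5007, 0.2454, 0.1558]
tcp_rot: [0.997, 0.075, 0.001, -0.0]
contact_force: [-0.2, -0.6, 0.0]
opening: -0.002
finger_force: 0.0
```

```bash
python3 -c "
from h import *
jaw()
r,P=wrist(); C=toclamp(P)
m=(C[...,0]>.115)&(C[...,0]<.15)&(abs(C[...,1]+.022)<.012)&(C[...,2]>.035)&(C[...,2]<.05)
v,u=np.where(m); print(u.min(),u.max(),np.median(r['depth'][m]))
g=r['frame'].astype(int).mean(2); v0=int(np.median(v))
for vv in range(v0-8,v0+9,4): print(g[vv,u.min()-4:u.min()+18].round().astype(int))
print((C[v0,u.min()-4:u.min()+18,0]*1e3).round(1))"
```

```text
jaw scene x [158.8 202.2 212.6] 142 side [136.7 201.  212.1] 87
248 274 0.24327031
[231 231 217 133  68  75  77  76  72  70 124 141  86  97 102 105 112 110
 111 113 113 110]
[238 233 207 127  82  84  91  91  87  82 172 198 113 120 115 120 140 141
 141 141 133 126]
[234 229 214 161  81  89  88  89  89  84 177 202 119 131 136 140 144 139
 141 139 142 138]
[235 234 225 160  82  84  87  90  88  81 180 204 120 130 135 140 140 141
 142 141 140 140]
[233 233 217 117  83  89  91  89  85  86 181 203 120 133 136 141 141 140
 140 142 141 141]
[140.5 139.5 138.6 137.7 136.4 135.6 134.7 133.9 133.1 132.3 131.5 130.7
 129.9 129.1 128.3 127.5 126.7 125.9 125.1 124.3 123.5 122.7]
```

The seam is identical after the firmer squeeze, so the cover is home and the white line is just the groove between rims.

```bash
python3 -c "
from plant import job
print(job.sign_off())"
```

```text
the job is handed in; nothing more can be done
None
```

I handed the job in: the cover looks fully home and the jaw is fully open. I ran the squeeze-and-release cycle twice because a white line about 1 mm wide remained at the cover seam. The repeat stalled at the same spot at 20 and 22 N and left that line unchanged. The charger is on its bed.

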